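# Slide the specimen holder under the spring clip of the reflectance meter

### The arm

A 6-joint arm with a two-finger parallel gripper is mounted at the origin on the work surface. World frame = base frame: x ahead of the robot, y to its left, z up, the work surface at z = 0. Lengths are in mm, angles in rad, forces in N, time in s.
With the tool pointing down it reaches from about 300 to 775 mm from the base axis. Payload 14.6 kg.
Tool frame: the origin (TCP) lies on the centre line of the jaws, within the pads' length; the fingertips stand 11 mm ahead of it and the grasp point (between the pads) lies 8 mm behind it; x points along the fingers, y is the direction in which the jaws open and shut, and the axes are right-handed (so a half turn about x gives the same grasp; the last joint's range is limited). The gripper opens to 94 mm and grips with 3 to 60 N. Pads are 16 mm wide; open, the fingers measure 119 mm over their backs; the gripper's body (75 mm by 177 mm) begins 78 mm behind the grasp point.
Start: joints at [-1.409, 0.3, 1.521, -0, 1.321, -0.067], TCP at [124.739, -535.658, 216.446] pointing down, gripper open.
Joint ranges: [-3.03, 3.03], [-0.79, 2.21], [0.23, 2.52], [-1.04, 4.18], [0, 3.07], [-2.55, 2.55]. Speed limits (rad/s): [2.22, 2.22, 2.57, 3.14, 3.14, 3.14].

### API

Orientations are given as [roll, pitch, yaw] about the fixed x, y, z axes, in that order (R = Rz(yaw) Ry(pitch) Rx(roll)).
In Python, from cell import manip gives the robot as it stands.
- The arm moves only by the shell command python3 -m handwheel 'ROWS' [OPENING] [FORCE]. ROWS is JSON, a list of rows, each a list of 2 entries, a list of its own where there are three numbers: the shift along the tool's x, y, z in mm, then the turn about the tool's x in rad. In form: [[[x, y, z], spin], ...]. A call has exactly 10 rows; each row shifts and turns the commanded pose from where the row before left it, along the tool's axes as they then stand; what a row does not reach is not made up. A row lasts 1/8 s, in which the tool goes at most 62.5 mm and 10.7 degrees, less where a joint would pass 70% of its speed; a pose out of reach is approached as far as the arm can. A call with a gripper value outside its range is refused whole. OPENING is the closure in counts, from 0 (fully open) to 255 (shut), set as the call begins (- or left out, the last holds). The fingers move at their own pace and stop on an object; FORCE is the grip in N (left out, the last holds). Time passes only in rows, so rows that do not move let the fingers close, or fill a call up. It gives the time, the measured TCP pose, the force and the opening at its end, in the units of the state.
- manip.read_state(): the state, without advancing time (a new reading comes with each control period).
- manip.camera(name): name is "scene" or "top" or "wrist"; returns a dict with "pixels" (400x640x3 uint8, red, green, blue), "z_map" (400x640 float32, mm along the optical axis (not along the pixel's ray), 0 where there is no reading), "mtx" (3x3 intrinsics, pixels), "xyz" and "orientation" of the camera in the world. Camera axes: x right, y up, looking along -z (the intrinsics and any distortion apply to the point x, -y, -z); pixel columns grow to the right and rows downward; lengths in mm; the calibration is good to about 2 mm. A picture is of the moment at which its call begins.
- manip.sign_off(): hands the job in, once; it reports no verdict.
Trained networks look in the newest picture that a camera, given by its name, has taken for a name from the list of things; names that differ only in an ending like _2 or _b are one class to them, and where a whole thing is asked for, a point or a joint stands for the part that bears it (a point fixed in the world has none). Each returns a list of dicts, best first, with "confidence" (0 to 1); they miss things now and then, are a little off and sometimes report something else, mostly with a low value. They report only what shows in the picture. A call takes as long as a camera call. They do not tell look-alikes from the thing itself.
- manip.cut_out(target, camera): "region" (400x640 bool, what is visible of it) and "centre" ([column, row] in pixels, amid what is visible of it).
The state is a dict: "clock": time; "joints": joint angles; "qd": joint speeds; "effort": joint torques, N m; "eef_pos": TCP position; "eef_rot": TCP orientation; "wrist_force": force on the tool from outside, world axes, zero at the start; "moment": the same for the moment, N m; "finger_gap": finger opening in mm.
Only numpy, scipy, OpenCV 4.12 (cv2) and the standard library are available. Lean on these libraries where they do the work, as an engineer would, in place of code of your own. Each camera call takes 0.05 s, during which the arm holds its last target. There are 200 camera calls.

### The job

Load the reflectance meter: press the clip's blue thumb plate down with one fingertip so that its nose lifts and, while it stays held down, push the black specimen holder along its slideway under the nose with the other fingertip, until the holder is fully home against the stop; then let the clip come down on it and move clear. Only press and push: the holder stays on the slideway and is never lifted. Leave the spare holder, the bottle, the jar and the blue box where they are.

Things in the scene. Friction and masses are not known exactly. Their poses are not given: they have to be found in the camera images.
- meter: Fixed benchtop reflectance meter, white housing 240 (x) x 280 (y) mm, flat top 100 mm above the bench. Origin: centre of its underside, on the bench; z up; its front with display and keys faces its -x. A slideway runs along its y axis at x = 0; the holder is pushed in the meter's +y direction, towards the clip.
- deck (a point): Point on the slideway's top face (meter frame x = 0, y = -20, z = 110 mm), axes as the meter. The aluminium deck, 67 mm wide, runs from y = -80 to +39 mm on the meter, 10 mm above the housing's top. On it two guide rails along y, 6 mm wide, 5 mm high, 55 mm apart inside, end at the stop. Beyond y = 39 mm, under the thumb plate, is only the housing's top.
- stop (a point): Middle of the foot of the stop's face, across the slideway's end (meter frame x = 0, y = +25, z = 110 mm), axes as the meter: a dark steel bar 6 mm high that the holder's leading edge meets when home. Just beyond it stand the clip's bracket ears, 35 mm wide overall, tops 20 mm above the deck, and the hinge.
- home (a point): Point of the meter where the centre of the holder lies when it is fully home (x = 0, y = +8, z = 114 mm in the meter's frame), above the dark round measuring port; same axes as the meter.
- holder: The loose specimen holder to load: flat black frame 50 mm (its x, across the slideway) x 34 mm (its y, along the push) x 8 mm thick, about 40 g, with a white disc. Origin: centre of its underside; rear edge 17 mm behind it. It starts between the rails, nearly square to them, its leading edge 6 to 30 mm short of the clip's nose.
- clip (a joint): Angle (rad) of the spring clip about its hinge. 0: closed, rubber nose 4 mm above the deck, too low for the holder, and it does not give way when pushed. Grows as the thumb plate is pressed; springs back. 0.21: nose rests on the holder; above 0.24: nose clear of it; 0.40: plate level; 0.50: mechanical end. Pressing to 0.40 takes about 3.5 N at the plate's middle, more nearer the hinge.
- thumb_plate (a point): Point on the top of the clip's blue ribbed thumb plate, mid-width, 34 mm beyond the hinge; moves with the clip. Plate 26 mm wide, 46 mm long: y = +41 to +87 mm on the meter when level. Closed, it slopes up away from the hinge by 0.40 rad, far end 25 mm above the deck. Level, its top is 4 mm above the deck, half the holder's height. A fingertip may slide along it.
- nose (a point): Underside of the clip's rubber nose roll (18 mm wide, 6 mm thick along the slideway), moving with the clip. Closed, it is at y = +15 mm on the meter, 4 mm above the deck; lifting, it swings up to 3 mm back towards the holder. The hinge lies across the slideway at y = +33 mm, 16 mm above the deck.
- spare_center (a point): Centre of the spare holder, the same size (50 x 34 x 8 mm), grey with a reddish disc, lying loose on the rear part of the meter's top. Leave it.
- reagent_center (a point): Centre of an amber bottle with a black cap, 64 mm diameter, 135 mm high, on the bench left of the meter. Leave it.
- jar_center (a point): Centre of a small pale sample jar with a white cap, 52 mm diameter, 62 mm high, on the bench right of the meter. Leave it.
- tipbox_center (a point): Centre of a blue box with a clear lid, 85 x 120 x 63 mm, on the bench behind the meter. Leave it.
Mind the look-alikes: they are no part of the job. Leave any red look-alike of the holder alone.

How it is judged:
By the outcome, as a careful person would: the job done as asked, in the order asked, and still so for the second after the job is handed in, with the robot touching nothing.
It also fails if it takes over 61 s, if anything falls off the work surface, if the arm or the gripper's body presses on something with over 40 N, if the wrist force passes 120 N, or if a joint passes its speed limit or range.

## Working session

There is one attempt and no reset: what is moved stays moved. The work goes in short steps, Python scripts to look and compute and a shell command to move; the robot and the scene stay as the last step left them, time stands still between calls to the robot, and variables do not carry over. Pictures are saved under pics/ and viewed, about 8 in all and at most 12, crops included, and the job is handed in when it is done.

```bash
ls; mkdir -p pics; cat > h.py <<'E'
import numpy as np, cv2
from cell import manip
from scipy.spatial.transform import Rotation as R
def pts(c):
    z=c["z_map"]; K=np.array(c["mtx"]); v,u=np.mgrid[:400,:640]
    P=np.stack([(u-K[0,2])/K[0,0]*z,-(v-K[1,2])/K[1,1]*z,-z],-1)
    M=R.from_euler('xyz',c["orientation"]).as_matrix() if np.size(c["orientation"])==3 else None
    return P@M.T+np.array(c["xyz"])
def save(c,n): cv2.imwrite('pics/'+n+'.png',c["pixels"][:,:,::-1])
E
python3 - <<'E'
from h import *
s=manip.read_state(); print(s)
for n in ["scene","top"]:
    c=manip.camera(n); save(c,n); print(n,c["xyz"],c["orientation"],c["mtx"],[k for k in c])
    P=pts(c)
    for t in ["meter","holder","clip","thumb_plate","nose","stop","spare_center"]:
        try:
            for d in manip.cut_out(t,n)[:3]:
                u,v=np.round(d["centre"]).astype(int); r=d["region"]&(c["z_map"]>0)
                print(t,d["confidence"],u,v,P[v,u].round(),np.median(P[r],0).round(1),r.sum())
        except Exception as e: print(t,e)
a=cv2.imread('pics/scene.png');b=cv2.imread('pics/top.png')
E
```

```text
pics
{'clock': 0.0, 'joints': array([-1.40857343e+00,  3.00495888e-01,  1.52161707e+00, -2.87792254e-05,
        1.32071976e+00, -6.66242898e-02]), 'qd': array([ 0.00021911,  0.00019571, -0.00048355,  0.00068573, -0.00110378,
        0.00091186]), 'effort': array([-1.50225183e-03, -5.31809664e+01, -3.52739096e+01,  7.07448344e-02,
        2.45594530e-02, -6.55714962e-05]), 'eef_pos': array([ 124.70341431, -535.39809501,  215.85751181]), 'eef_rot': array([-1.61494558,  1.56955595,  1.7555014 ]), 'wrist_force': array([0.29647322, 0.04308703, 0.71391906]), 'moment': array([ 0.00517631,  0.01606092, -0.03149028]), 'finger_gap': 94.04037634069972}
scene [915.08190132 524.9735466  860.71580776] [6.43042044e-01 2.23026611e-03 2.45433196e+00] [[437.39536029   0.         322.1272794 ]
 [  0.         437.39536029 205.66627023]
 [  0.           0.           1.        ]] ['pixels', 'z_map', 'mtx', 'xyz', 'orientation']
meter 0.98 320 197 [548.  68. 110.] [551.4  67.3 100.8] 12016
holder 0.59 306 172 [532.  -2. 119.] [532.   -3.2 118.9] 313
holder 0.57 330 126 [ 318. -171.   11.] [ 310.6 -164.9  
[... 583 characters left out ...]
    1.        ]] ['pixels', 'z_map', 'mtx', 'xyz', 'orientation']
meter 0.76 340 219 [506.  33. 109.] [507.4  34.6 100. ] 13428
holder 0.78 456 249 [ 489. -242.    9.] [ 488.2 -235.8    7.5] 322
holder 0.63 364 209 [532. -14. 119.] [528.6  -7.7 117.3] 417
holder 0.56 419 326 [ 307. -174.    5.] [ 306.8 -170.2    7.6] 372
clip 0.82 317 210 [516.  84. 123.] [511.8  80.5 126.6] 402
thumb_plate 0.82 320 210 [518.  78. 119.] [512.7  79.5 126. ] 459
thumb_plate 0.36 356 172 [613.  12. 109.] [612.7  17.  107.6] 340
nose 0.88 320 211 [515.  77. 122.] [512.7  79.2 126.6] 395
stop 0.86 343 218 [508.  28. 113.] [507.4  33.7 100. ] 13482
spare_center 0.56 354 172 [613.  16. 107.] [616.5  17.9 107.6] 328
```

```bash
python3 - <<'E'
import cv2,numpy as np
a=cv2.imread('pics/scene.png')[100:300,200:440];b=cv2.imread('pics/top.png')[100:300,240:480]
cv2.imwrite('pics/both.png',np.vstack([cv2.resize(a,(720,600))[:300*2][::1],])) 
m=np.hstack([cv2.resize(a,(400,333),interpolation=3),cv2.resize(b,(400,333),interpolation=3)]);cv2.imwrite('pics/m.png',m)
E
```

```text
(no output)
```

View pics/m.png

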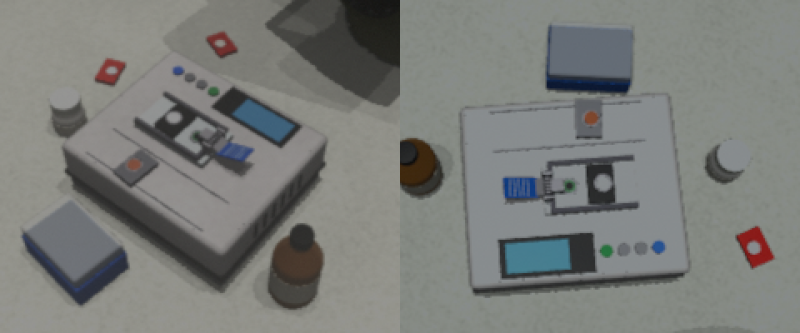

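View pics/top.png

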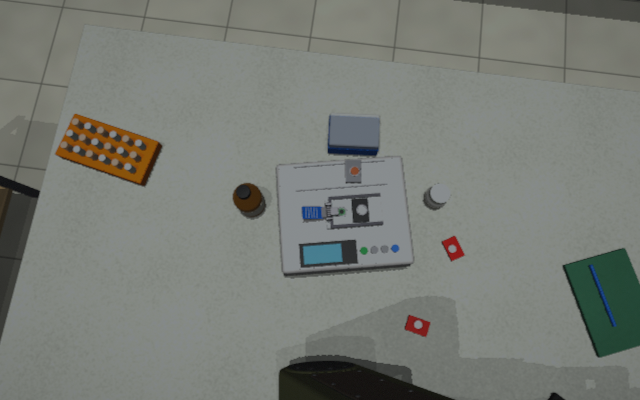

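Both views match the description: the meter is nearly square to the robot, with the holder at top-picture (362,209), the blue plate at (312,212), and red look-alikes lying on the bench. Next I'll measure the meter pose and work out the approach.

```bash
python3 - <<'E'
from h import *
for n in ["top","scene"]:
    c=manip.camera(n); P=pts(c)
    m=max(manip.cut_out("meter",n),key=lambda d:d["confidence"])["region"]
    q=P[m&(c["z_map"]>0)&(abs(P[...,2]-100)<8)]
    rc=cv2.minAreaRect(q[:,:2].astype(np.float32)); print(n,rc,np.median(q[:,2]))
s=manip.read_state(); M=R.from_euler('xyz',s["eef_rot"]).as_matrix(); print(M.round(3))
E
```

```text
top ((522.8248901367188, 27.07159423828125), (239.89508056640625, 279.4323425292969), 12.096653938293457) 99.7231573567812
scene ((524.827880859375, 29.302825927734375), (241.36326599121094, 279.1903991699219), 12.028899192810059) 101.09326755288828
[[-0.     0.227 -0.974]
 [ 0.    -0.974 -0.227]
 [-1.    -0.     0.   ]]
```

```bash
python3 -m handwheel '[[[0,-31,-34],0.018],[[0,-31,-34],0],[[0,-31,-34],0],[[0,-31,-34],0],[[0,-31,-34],0],[[0,-31,-34],0],[[0,-31,-34],0],[[0,-31,-34],0],[[0,-31,-34],0],[[0,-31,-34],0]]' 0
python3 -m handwheel '[[[0,-31,-34],0],[[0,-31,-34],0],[[0,-31,-34],0],[[0,-31,-34],0],[[0,-31,-34],0],[[0,0,0],0],[[0,0,0],0],[[0,0,0],0],[[0,0,0],0],[[0,0,0],0]]'
python3 - <<'E'
from h import *
s=manip.read_state(); M=R.from_euler('xyz',s["eef_rot"]).as_matrix(); print(s["clock"],s["eef_pos"],s["wrist_force"],M.round(3))
c=manip.camera("wrist"); save(c,"w1"); print(c["xyz"],c["orientation"])
cv2.imwrite('pics/w1b.png',cv2.resize(c["pixels"][:,:,::-1],(800,500)))
P=pts(c); X=np.array([.978,.209]);Y=np.array([-.209,.978]); Q=P[...,:2]-[524,28]
m=np.dstack([Q@X,Q@Y,P[...,2]]); np.save('w1.npy',m)
for t in ["holder","thumb_plate","nose","meter"]:
    for d in manip.cut_out(t,"wrist")[:2]:
        r=d["region"]&(c["z_map"]>0); q=m[r]; print(t,d["confidence"],d["centre"],np.median(q,0).round(1),np.percentile(q,[1,99],axis=0).round(1))
E
```

```text
clock: 2.25
eef_pos: [392.4, -159.6, 216.7]
eef_rot: [2.411, 1.57, -0.52]
wrist_force: [0.5, -0.9, 0.0]
finger_gap: 93.7
clock: 3.5
eef_pos: [525.4, 25.9, 216.6]
eef_rot: [2.948, 1.571, 0.017]
wrist_force: [0.3, -0.1, -0.6]
finger_gap: 94.3
3.5 [525.37135247  25.85679624 216.61742493] [ 0.33192841 -0.05812782 -0.64798405] [[ 0.     0.209 -0.978]
 [ 0.    -0.978 -0.209]
 [-1.     0.    -0.   ]]
[607.62448309  41.99236021 384.36284914] [-2.89736552e-01  8.68730811e-04 -1.36003340e+00]
holder 0.81 [365.1, 203.6] [  3.3 -35.7 117.5] [[-23.2 -52.6 110.7]
 [ 26.4 -19.1 119.1]]
holder 0.56 [542.0, 245.4] [ -82.8 -250.7    7.2] [[-110.4 -273.4    0. ]
 [ -57.5 -230.4    9. ]]
thumb_plate 0.86 [247.6, 206.0] [  2.6  53.9 127.4] [[-10.2  11.3 118.1]
 [ 14.7  85.1 135.6]]
nose 0.73 [248.8, 204.3] [  2.9  53.3 127.2] [[-11.7  11.3  99.6]
 [ 14.8  85.5 135.6]]
meter 0.96 [309.8, 164.0] [32.4  7.3 99.7] [[-109.6 -135.6   96.4]
 [ 119.8  132.6  130.1]]
meter 0.41 [550.9, 143.1] [  38.8 -213.2   59.9] [[  13.  -246.1   -0.3]
 [  61.4 -198.6   62.7]]
```

View pics/w1b.png

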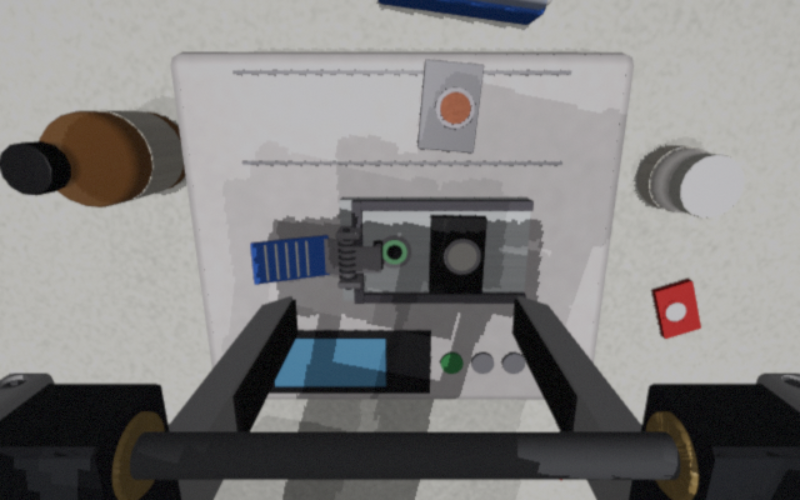

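The wrist view shows the holder at (458,255), the plate at (290,258) and the hinge spring at about (347,258). The open jaws only just span from behind the holder to the plate, so I'll compare fingers, hinge and holder edges in this one view.

```bash
python3 - <<'E'
import numpy as np
m=np.load('w1.npy'); x,y,z=m[...,0],m[...,1],m[...,2]
f=(z>200)&(z<225)
for s in (1,-1):
    q=m[f&(s*y>0)&(abs(y)<75)]; print('finger',s,len(q),np.percentile(q,[0,2,50,98,100],axis=0).round(1).tolist())
# profiles along y
for xr in ((-4,8),(-15,-11),(15,19)):
    print(xr)
    b=(x>xr[0])&(x<xr[1])&(z<150)
    for y0 in np.arange(-64,92,2):
        q=z[b&(y>=y0)&(y<y0+2)]
        if len(q): print(int(y0),np.percentile(q,[5,50,95]).round(0).astype(int).tolist(),end='; ')
    print()
# rails: x profile at y -15..-10 and -75..-60
b=(y>-14)&(y<4)
for x0 in range(-40,46,2):
    q=z[b&(x>=x0)&(x<x0+2)]
    if len(q): print(x0,np.median(q).round(1),end='; ')
E
```

```text
finger 1 641 [[-7.0, 43.0, 203.8], [-6.1, 43.1, 205.7], [9.2, 43.9, 216.6], [11.2, 54.5, 224.7], [11.8, 55.3, 225.0]]
finger -1 631 [[-6.9, -62.5, 203.9], [-6.0, -61.6, 205.9], [9.3, -51.1, 216.5], [11.3, -50.3, 224.7], [11.6, -50.1, 225.0]]
(-4, 8)
-64 [108, 109, 111]; -62 [109, 109, 110]; -60 [109, 109, 111]; -58 [108, 110, 110]; -56 [109, 110, 111]; -54 [116, 118, 118]; -52 [116, 118, 118]; -50 [116, 117, 119]; -48 [117, 118, 119]; -46 [117, 118, 119]; -44 [117, 118, 119]; -42 [117, 118, 119]; -40 [117, 118, 119]; -38 [117, 118, 119]; -36 [117, 118, 119]; -34 [117, 118, 119]; -32 [117, 118, 119]; -30 [117, 118, 119]; -28 [117, 118, 119]; -26 [116, 118, 119]; -24 [117, 118, 119]; -22 [117, 118, 118]; -20 [109, 110, 118]; -18 [108, 110, 111]; -16 [108, 109, 110]; -14 [109, 110, 110]; -12 [108, 109, 110]; -10 [108, 110, 111]; -8 [109, 110, 111]; -6 [109, 110, 111]; -4 [109, 110, 111]; -2 [110, 110, 111]; 0 [109, 110, 111]; 2 [109, 110, 111]; 4 [109, 110, 111]; 6 [109, 110, 112]; 8 [109, 110, 111]; 10 [109, 119, 128]; 12 [127, 127, 129]; 14 [126, 127, 128]; 16 [111, 127, 128]; 18 [109
[... 3094 characters left out ...]
101]; 62 [99, 99, 101]; 64 [99, 100, 113]; 66 [99, 100, 110]; 68 [99, 100, 116]; 70 [98, 99, 108]; 72 [99, 99, 100]; 74 [98, 100, 100]; 76 [99, 100, 116]; 78 [99, 100, 100]; 80 [99, 100, 134]; 82 [99, 100, 133]; 84 [99, 100, 115]; 86 [99, 100, 101]; 88 [98, 99, 100]; 90 [99, 100, 100]; 
-40 99.5; -34 113.2; -32 114.5; -30 114.2; -28 114.5; -26 110.8; -24 109.5; -22 109.7; -20 109.2; -18 109.3; -16 109.4; -14 109.8; -12 109.1; -10 109.6; -8 109.7; -6 109.7; -4 110.1; -2 110.2; 0 109.7; 2 109.9; 4 109.7; 6 109.9; 8 109.7; 10 109.6; 12 109.4; 14 109.6; 16 109.3; 18 109.5; 20 109.3; 22 319.3; 24 320.2; 26 319.9; 28 317.9; 30 115.1; 32 114.6; 34 111.7; 36 99.4; 38 99.5; 40 99.3; 42 99.4; 44 99.3;
```

```bash
python3 -m handwheel '[[[10,1,0.5],0],[[10,1,0.5],0],[[10,1,0.5],0],[[10,1,0],0],[[10,0,0],0],[[10,0,0],0],[[5,0,0],0],[[0,0,0],0],[[0,0,0],0],[[0,0,0],0]]' 0
python3 - <<'E'
from h import *
s=manip.read_state(); print(s["clock"],s["eef_pos"],s["finger_gap"])
c=manip.camera("wrist"); cv2.imwrite('pics/w2b.png',cv2.resize(c["pixels"][:,:,::-1],(800,500)))
P=pts(c); X=np.array([.978,.209]);Y=np.array([-.209,.978]); Q=P[...,:2]-[524,28]
m=np.dstack([Q@X,Q@Y,P[...,2]]); np.save('w2.npy',m); x,y,z=m[...,0],m[...,1],m[...,2]
zt=s["eef_pos"][2]
for sg in (1,-1):
    q=m[(z>zt-14)&(z<zt+5)&(sg*y>35)&(abs(y)<75)&(x<20)]; print('finger',sg,len(q),np.percentile(q,[0,2,50,98,100],axis=0).round(1).tolist())
h=(abs(z-117.7)<3)&(y<-10)
for x0 in range(-24,28,4):
    q=y[h&(x>=x0)&(x<x0+4)]
    d=y[(z<112)&(z>106)&(x>=x0)&(x<x0+4)&(y<-40)]
    if len(q):print(x0,q.min().round(1),q.max().round(1),'deck below',d.max().round(1) if len(d) else None)
q=x[h]; print('holder x',np.percentile(q,[1,99]))
e=(z>126)&(z<132)&(y>20)&(abs(x-2)>12)&(abs(x-2)<19)&(y<45); print('ears',y[e].min(),y[e].max(),x[e].min(),x[e].max())
for y0 in range(34,60): 
    q=z[(abs(x-2)<6)&(y>=y0)&(y<y0+1)&(z<140)]; print(y0,np.median(q).round(1) if len(q) else None,end='; ')
E
```

```text
clock: 5.0
eef_pos: [525.0, 22.0, 151.7]
eef_rot: [2.915, 1.57, -0.016]
wrist_force: [-0.1, -0.5, 0.0]
finger_gap: 94.2
5.0 [524.99175735  22.02097035 151.7472295 ] 94.1994766938564
finger 1 495 [[-8.2, 39.4, 139.5], [-7.5, 39.5, 140.4], [7.9, 40.3, 149.8], [10.0, 50.6, 156.4], [10.3, 51.7, 156.7]]
finger -1 505 [[-8.3, -66.1, 139.2], [-7.3, -65.0, 140.5], [8.1, -54.7, 149.8], [10.1, -54.0, 156.4], [10.4, -53.8, 156.6]]
-24 -52.8 -18.8 deck below -54.4
-20 -52.8 -19.3 deck below -54.8
-16 -52.8 -19.2 deck below -54.4
-12 -52.8 -19.1 deck below -55.0
-8 -53.0 -19.1 deck below -54.8
-4 -53.1 -19.1 deck below -55.1
0 -52.8 -19.1 deck below -54.7
4 -53.1 -19.5 deck below -55.1
8 -53.2 -19.4 deck below -54.9
12 -53.4 -19.3 deck below -55.4
16 -53.2 -19.3 deck below -55.0
20 -53.5 -19.4 deck below -54.9
24 -53.2 -19.7 deck below -40.1
holder x [-29.79208679  34.80936549]
ears 23.05049950489529 37.06487775433789 -16.99860002586544 20.99760215124777
34 129.3; 35 128.0; 36 126.5; 37 123.5; 38 122.9; 39 122.3; 40 121.6; 41 121.2; 42 120.5; 43 120.2; 44 119.7; 45 118.8; 46 118.9; 47 119.0; 48 120.0; 49 120.3; 50 120.7; 51 121.1; 52 121.6; 53 122.0; 54 122.3; 55 122.9; 56 123.4; 57 123.7; 58 124.1; 59 125.0;
```

View pics/w2b.png

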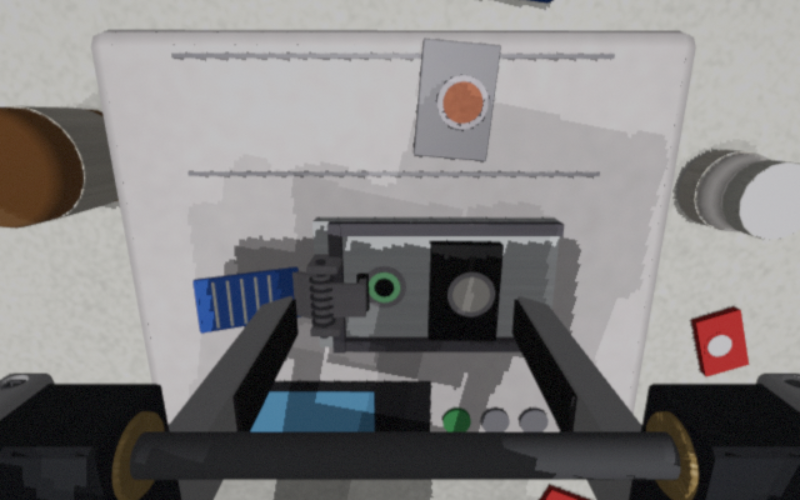

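Behind the holder's rear edge the jaws leave about 1 mm, and on the plate side they clear the ears by about 2 mm. I'll shift 0.5 mm and go down carefully while watching the force.

```bash
python3 -m handwheel '[[[4,0.5,-0.8],0],[[4,0,0],0],[[4,0,0],0],[[4,0,0],0],[[2,0,0],0],[[1,0,0],0],[[1,0,0],0],[[0,0,0],0],[[0,0,0],0],[[0,0,0],0]]' 0
python3 -m handwheel '[[[1,0,0],0],[[1,0,0],0],[[1,0,0],0],[[1,0,0],0],[[0,0,0],0],[[0,0,0],0],[[0,0,0],0],[[0,0,0],0],[[0,0,0],0],[[0,0,0],0]]'
```

```text
clock: 6.3
eef_pos: [526.1, 21.7, 132.2]
eef_rot: [3.039, 1.57, 0.108]
wrist_force: [-2.0, -0.9, 7.6]
finger_gap: 94.1
clock: 7.55
eef_pos: [526.4, 22.0, 128.6]
eef_rot: [-3.034, 1.568, 0.318]
wrist_force: [-1.8, 2.1, 9.6]
finger_gap: 94.0
```

```bash
cat > ck.py <<'E'
from h import *
import sys
s=manip.read_state(); c=manip.camera("wrist"); cv2.imwrite('pics/'+sys.argv[1]+'.png',cv2.resize(c["pixels"][:,:,::-1],(800,500)))
P=pts(c); Q=P[...,:2]-[524,28]; x=Q@[.978,.209];y=Q@[-.209,.978];z=P[...,2]
print('tip',(s["eef_pos"][2]-11).round(1),'F',s["wrist_force"].round(1),'gap',s["finger_gap"].round(1),s["clock"])
h=(abs(z-117.5)<3)&(y<6)&(abs(x-2)<24)&(abs(x-2)>12)
if h.any(): print('holder L',[(lo,np.percentile(y[h&(x>=lo)&(x<lo+6)],[2,98]).round(1)) for lo in (-20,18) if (h&(x>=lo)&(x<lo+6)).any()])
f=(abs(x-2)<6)&(z>105)&(z<150)
print('clip z:',[(y0,np.percentile(z[f&(y>=y0)&(y<y0+2)],90).round(1)) for y0 in (6,8,10,12,14,18,22,26,54,58,62,66,70,74,78,82) if (f&(y>=y0)&(y<y0+2)).any()])
E
python3 ck.py w3
```

```text
Traceback (most recent call last):
  File "ck.py", line 5, in <module>
    print('tip',(s["eef_pos"][2]-11).round(1),'F',s["wrist_force"].round(1),'gap',s["finger_gap"].round(1),s["clock"])
                                                                                  ^^^^^^^^^^^^^^^^^^^^^
AttributeError: 'float' object has no attribute 'round'
```

View pics/w3.png

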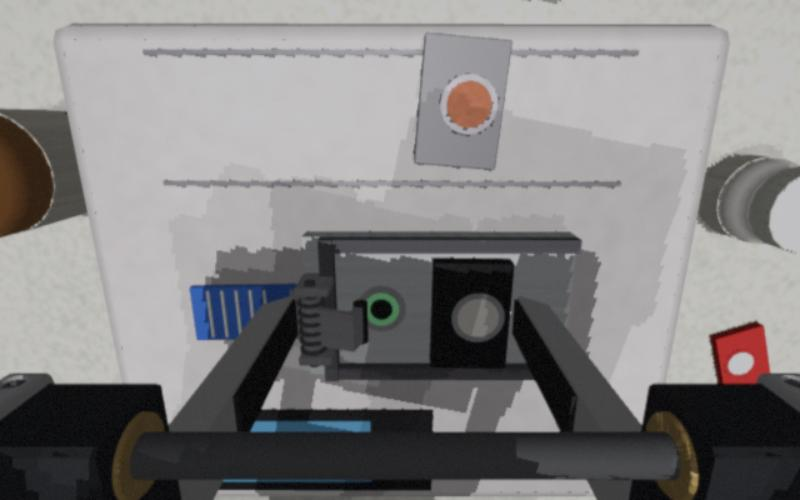

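The clip nose is clearly raised at (360,325), and the pusher finger at (520,310) is just behind the holder, which hasn't moved.

```bash
sed -i 's/s\["finger_gap"\].round(1)/s["finger_gap"]/' ck.py; python3 ck.py w3
```

```text
tip 117.6 F [-0.9  1.5  9.8] gap 94.37332831430554 7.6
holder L [(-20, array([-52. , -19.5])), (18, array([-52.5, -19.9]))]
clip z: [(6, np.float64(111.1)), (8, np.float64(126.0)), (10, np.float64(130.8)), (12, np.float64(134.5)), (14, np.float64(134.3)), (18, np.float64(132.7)), (22, np.float64(131.3)), (26, np.float64(130.1)), (54, np.float64(115.6)), (58, np.float64(115.9)), (62, np.float64(115.6)), (66, np.float64(116.0)), (70, np.float64(116.4)), (74, np.float64(116.4)), (78, np.float64(116.7)), (82, np.float64(116.6))]
```

```bash
python3 -m handwheel '[[[0.5,0,0],0],[[0.5,0,0],0],[[0.5,0,0],0],[[0,0,0],0],[[0,0,0],0],[[0,0,0],0],[[0,0,0],0],[[0,0,0],0],[[0,0,0],0],[[0,0,0],0]]'; python3 ck.py w4
```

```text
clock: 8.9
eef_pos: [526.4, 22.1, 127.1]
eef_rot: [-2.991, 1.568, 0.361]
wrist_force: [-0.9, 2.3, 9.8]
finger_gap: 94.2
tip 116.1 F [-0.9  2.3  9.8] gap 94.17250688412449 8.9
holder L [(-20, array([-52. , -19.3])), (18, array([-52.6, -20.2]))]
clip z: [(6, np.float64(111.1)), (8, np.float64(127.5)), (10, np.float64(131.2)), (12, np.float64(135.3)), (14, np.float64(135.6)), (18, np.float64(133.8)), (22, np.float64(132.0)), (26, np.float64(130.1)), (54, np.float64(113.3)), (58, np.float64(113.8)), (62, np.float64(113.6)), (66, np.float64(113.5)), (70, np.float64(113.6)), (74, np.float64(113.1)), (78, np.float64(113.2)), (82, np.float64(113.1))]
```

```bash
python3 -m handwheel '[[[0,-0.7,0],0],[[0,-0.7,0],0],[[0,-0.7,0],0],[[0,-0.7,0],0],[[0.2,-0.7,0],0],[[0.2,-0.7,0],0],[[0.3,-0.7,0],0],[[0.3,-0.7,0],0],[[0,0,0],0],[[0,0,0],0]]'; python3 ck.py w5
```

```text
clock: 10.2
eef_pos: [525.7, 26.0, 126.7]
eef_rot: [2.438, 1.567, -0.493]
wrist_force: [-0.9, -10.5, 14.5]
finger_gap: 93.9
tip 115.7 F [ -0.9 -10.5  14.5] gap 93.90677426212972 10.2
holder L [(-20, array([-49.5, -17.1])), (18, array([-49.6, -16.9]))]
clip z: [(6, np.float64(110.9)), (8, np.float64(124.4)), (10, np.float64(130.6)), (12, np.float64(133.3)), (14, np.float64(132.9)), (18, np.float64(131.7)), (22, np.float64(130.6)), (26, np.float64(130.0)), (58, np.float64(117.5)), (62, np.float64(118.1)), (66, np.float64(118.6)), (70, np.float64(119.1)), (74, np.float64(119.7)), (78, np.float64(120.3)), (82, np.float64(120.5))]
```

```bash
python3 -m handwheel '[[[0.5,0,0],0],[[0.5,0,0],0],[[0.5,0,0],0],[[0,-0.7,0],0],[[0,-0.7,0],0],[[0,-0.7,0],0],[[0,-0.7,0],0],[[0,-0.7,0],0],[[0,-0.5,0],0],[[0,0,0],0]]'; python3 ck.py w6
```

```text
clock: 11.5
eef_pos: [525.7, 29.2, 125.9]
eef_rot: [2.491, 1.564, -0.441]
wrist_force: [3.0, -16.1, 16.9]
finger_gap: 94.0
tip 114.9 F [  3.  -16.1  16.9] gap 94.04147011385193 11.5
holder L [(-20, array([-46.5, -13.8])), (18, array([-46.4, -13.7]))]
clip z: [(6, np.float64(111.1)), (8, np.float64(126.2)), (10, np.float64(130.9)), (12, np.float64(134.5)), (14, np.float64(134.4)), (18, np.float64(132.8)), (22, np.float64(131.2)), (26, np.float64(130.2)), (62, np.float64(115.7)), (66, np.float64(115.9)), (70, np.float64(116.2)), (74, np.float64(116.1)), (78, np.float64(116.4)), (82, np.float64(116.4))]
```

View pics/w6.png

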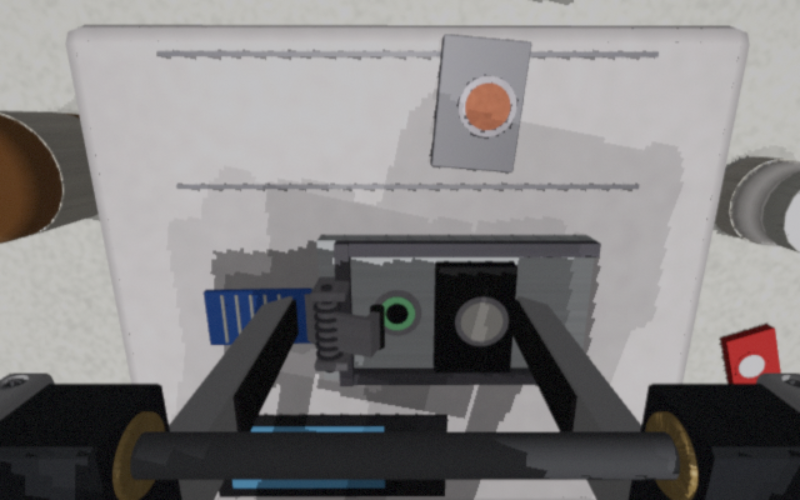

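The pusher is moving the holder squarely: its front edge is at (436,315) and the nose is up at (378,325). The lateral force fits plate friction near the hinge and should ease as the finger slides outward.

```bash
python3 -m handwheel '[[[0,-1,0],0],[[0,-1,0],0],[[0,-1,0],0],[[0,-1,0],0],[[0,-1,0],0],[[0,-1,0],0],[[0,-1,0],0],[[0,-1,0],0],[[0,-1,0],0],[[0,0,0],0]]' ; python3 ck.py w7
```

```text
clock: 12.8
eef_pos: [522.8, 39.2, 124.5]
eef_rot: [2.57, 1.568, -0.361]
wrist_force: [1.9, -6.5, 7.7]
finger_gap: 93.8
tip 113.5 F [ 1.9 -6.5  7.7] gap 93.80064769642709 12.8
holder L [(-20, array([-36.1,  -3.4])), (18, array([-36. ,  -3.6]))]
clip z: [(6, np.float64(110.8)), (8, np.float64(127.7)), (10, np.float64(131.2)), (12, np.float64(135.3)), (14, np.float64(135.7)), (18, np.float64(133.8)), (22, np.float64(132.1)), (26, np.float64(130.3)), (54, np.float64(113.8)), (70, np.float64(112.5)), (74, np.float64(113.1)), (78, np.float64(113.0)), (82, np.float64(112.7))]
```

```bash
python3 -m handwheel '[[[0,-1,0],0],[[0,-1,0],0],[[0,-1,0],0],[[0,-1,0],0],[[0,-1,0],0],[[0,-1,0],0],[[0,-1,0],0],[[0,-1,0],0],[[0,0,0],0],[[0,0,0],0]]' 15 20; python3 ck.py w8
```

```text
clock: 14.1
eef_pos: [520.7, 47.2, 124.0]
eef_rot: [2.418, 1.569, -0.513]
wrist_force: [1.8, -5.6, 5.1]
finger_gap: 88.3
tip 113.0 F [ 1.8 -5.6  5.1] gap 88.33361806279618 14.1
holder L [(-20, array([-25.2,   5.1])), (18, array([-25.1,   5.2]))]
clip z: [(6, np.float64(118.2)), (8, np.float64(127.8)), (10, np.float64(131.0)), (12, np.float64(135.2)), (14, np.float64(135.9)), (18, np.float64(134.0)), (22, np.float64(132.3)), (26, np.float64(130.4)), (54, np.float64(113.1)), (58, np.float64(113.6)), (62, np.float64(147.2)), (74, np.float64(112.1)), (78, np.float64(112.5)), (82, np.float64(112.2))]
```

```bash
python3 -m handwheel '[[[-0.3,-1,0],0],[[0,-1,0],0],[[0,-1,0],0],[[0,-1,0],0],[[0,-1,0],0],[[0,0,0],0],[[0,0,0],0],[[0,0,0],0],[[0,0,0],0],[[0,0,0],0]]' 40 20; python3 ck.py w9
```

```text
clock: 15.4
eef_pos: [519.3, 52.2, 124.0]
eef_rot: [1.981, 1.57, -0.95]
wrist_force: [0.1, -4.0, 5.4]
finger_gap: 79.3
tip 113.0 F [ 0.1 -4.   5.4] gap 79.25513440728695 15.4
holder L [(-20, array([-15.5,   5.7])), (18, array([-15.5,   5.7]))]
clip z: [(6, np.float64(118.2)), (8, np.float64(128.2)), (10, np.float64(131.3)), (12, np.float64(135.0)), (14, np.float64(136.0)), (18, np.float64(134.2)), (22, np.float64(132.4)), (26, np.float64(130.4)), (54, np.float64(113.0)), (58, np.float64(113.6)), (62, np.float64(147.5)), (74, np.float64(111.7)), (78, np.float64(112.4)), (82, np.float64(112.3))]
```

View pics/w9.png

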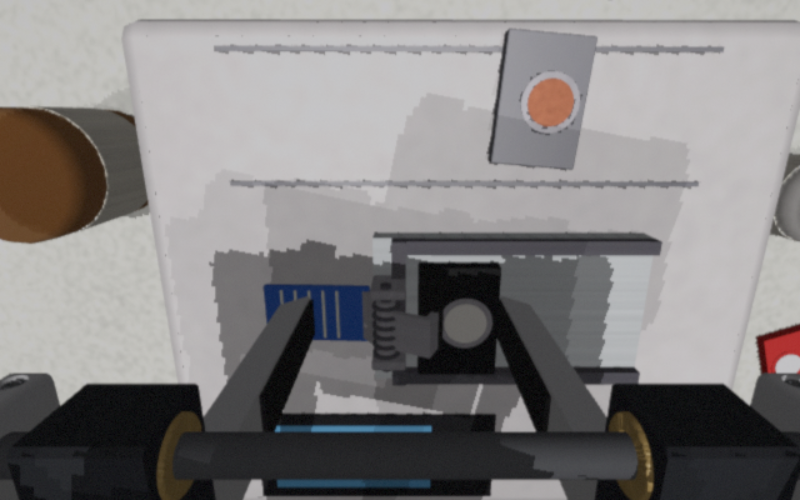

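The holder's front edge at (418,315) is under the raised nose, with about 5 mm left to the stop at about (405,315). Now the last push, watching force.

```bash
python3 -m handwheel '[[[0,-0.6,0],0],[[0,-0.6,0],0],[[0,-0.6,0],0],[[0,-0.6,0],0],[[0,-0.6,0],0],[[0,-0.5,0],0],[[0,0,0],0],[[0,0,0],0],[[0,0,0],0],[[0,0,0],0]]' 50 20; python3 ck.py w10; python3 -m handwheel '[[[0,-0.5,0],0],[[0,-0.5,0],0],[[0,0,0],0],[[0,0,0],0],[[0,0,0],0],[[0,0,0],0],[[0,0,0],0],[[0,0,0],0],[[0,0,0],0],[[0,0,0],0]]';python3 ck.py w11
```

```text
clock: 16.7
eef_pos: [518.5, 55.6, 123.9]
eef_rot: [1.703, 1.57, -1.228]
wrist_force: [1.3, -3.8, 5.8]
finger_gap: 75.3
tip 112.9 F [ 1.3 -3.8  5.8] gap 75.33688284141643 16.7
holder L [(-20, array([-10.3,   5.5])), (18, array([-10.3,   5.6]))]
clip z: [(6, np.float64(118.7)), (8, np.float64(127.9)), (10, np.float64(131.2)), (12, np.float64(135.6)), (14, np.float64(136.1)), (18, np.float64(134.1)), (22, np.float64(132.4)), (26, np.float64(130.5)), (54, np.float64(113.3)), (58, np.float64(113.3)), (62, np.float64(113.1)), (78, np.float64(112.0)), (82, np.float64(112.1))]
clock: 18.0
eef_pos: [518.5, 55.8, 123.9]
eef_rot: [1.642, 1.568, -1.289]
wrist_force: [2.2, -11.6, 4.4]
finger_gap: 75.7
tip 112.9 F [  2.2 -11.6   4.4] gap 75.74932571168611 18.0
holder L [(-20, array([-10.2,   5.5])), (18, array([-10.2,   5.8]))]
clip z: [(6, np.float64(118.6)), (8, np.float64(127.8)), (10, np.float64(131.1)), (12, np.float64(135.6)), (14, np.float64(136.0)), (18, np.float64(134.1)), (22, np.float64(132.2)), (26, np.float64(130.4)), (54, np.float64(113.2)), (58, np.float64(113.3)), (62, np.float64(112.9)), (66, np.float64(142.1)), (74, np.float64(111.0)), (78, np.float64(111.9)), (82, np.float64(111.9))]
```

Force rose from 4 to 12 N with no further travel, so the holder is home. I'll back the pusher off slightly, then let the clip down by rising.

```bash
python3 -m handwheel '[[[0,0.5,0],0],[[0,0.5,0],0],[[0,0.5,0],0],[[0,0.5,0],0],[[0,0,0],0],[[-1,0,0],0],[[-1,0,0],0],[[-1,0,0],0],[[-1,0,0],0],[[-1,0,0],0]]'; python3 -m handwheel '[[[-1,0,0],0],[[-1,0,0],0],[[-1.5,0,0],0],[[-1.5,0,0],0],[[-2,0,0],0],[[-3,0,0],0],[[-4,0,0],0],[[-6,0,0],0],[[-8,0,0],0],[[-10,0,0],0]]'; python3 -m handwheel '[[[-12,0,0],0],[[-12,0,0],0],[[-12,0,0],0],[[-12,0,0],0],[[-12,0,0],0],[[-6,0,0],0],[[0,0,0],0],[[0,0,0],0],[[0,0,0],0],[[0,0,0],0]]'; python3 ck.py w12
python3 - <<'E'
from h import *
c=manip.camera("top");P=pts(c)
for t in ["holder","spare_center","reagent_center","jar_center","tipbox_center"]:
    print(t,[(d["confidence"],np.median(P[d["region"]&(c["z_map"]>0)],0).round(0)) for d in manip.cut_out(t,"top")[:3]])
E
```

```text
clock: 19.3
eef_pos: [518.6, 55.0, 128.8]
eef_rot: [0.544, 1.571, -2.386]
wrist_force: [0.4, 1.8, 1.5]
finger_gap: 75.8
clock: 20.55
eef_pos: [518.6, 55.0, 167.4]
eef_rot: [2.887, 1.571, -0.044]
wrist_force: [-0.3, 1.6, 0.1]
finger_gap: 75.8
clock: 21.8
eef_pos: [518.5, 55.0, 232.5]
eef_rot: [-0.196, 1.57, -3.126]
wrist_force: [0.7, 0.3, 0.5]
finger_gap: 75.2
tip 221.5 F [0.7 0.3 0.5] gap 75.16734226823061 21.8
holder L [(-20, array([-9.8,  5.3])), (18, array([-10. ,   5.3]))]
clip z: [(6, np.float64(118.8)), (8, np.float64(122.4)), (10, np.float64(129.8)), (12, np.float64(131.9)), (14, np.float64(131.8)), (18, np.float64(130.9)), (22, np.float64(130.1)), (26, np.float64(129.6)), (54, np.float64(119.0)), (58, np.float64(119.4)), (62, np.float64(120.3)), (66, np.float64(121.4)), (70, np.float64(121.8)), (74, np.float64(122.7)), (78, np.float64(123.8)), (82, np.float64(124.4))]
holder [(0.87, array([ 489., -237.,    7.])), (0.65, array([ 306., -169.,    8.]))]
spare_center []
reagent_center [(0.87, array([523., 232.,  93.]))]
jar_center [(0.91, array([ 597., -179.,   60.]))]
tipbox_center [(0.76, array([743.,  27.,  62.]))]
```

View pics/w12.png

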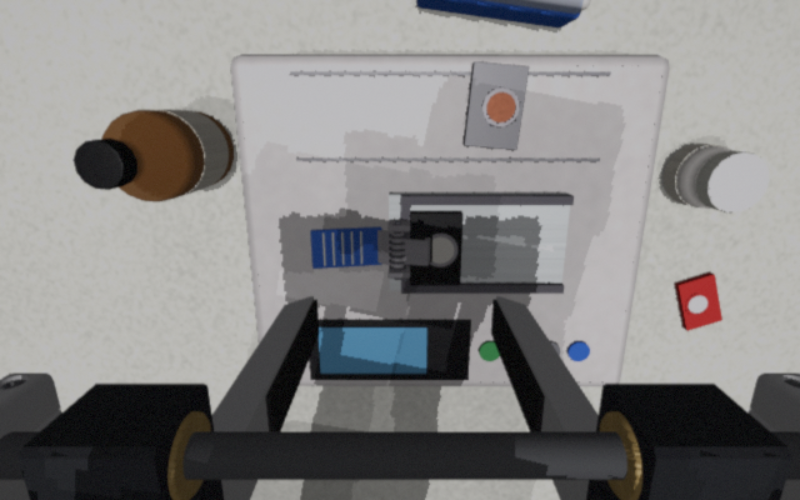

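The holder is against the stop at (410,247) with the nose resting on it. The plate slope gives a clip angle of about 0.21, and the other objects are undisturbed. Handing in.

```bash
python3 -c "
from cell import manip
print(manip.sign_off())"
```

```text
the job is handed in; nothing more can be done
None
```

The holder is loaded and the job is handed in at about 22 s of the 61 s limit. I pressed the thumb plate with one fingertip and held it down. The other fingertip pushed the holder under the nose to the stop. I then backed the pusher off 2 mm, rose slowly so the clip came down, and moved clear.

- **Holder:** it stopped moving as the push force rose from about 4 N to 12 N. Its rear edge measures about -10 mm in the wrist view, which reads about 1 mm low, so it is at the expected -9 mm. It lies square to the rails.
- **Clip:** the plate's slope gives an angle of about 0.21 rad, so the nose rests on the holder. While the holder passed under the nose the angle was about 0.43 rad.
- **Robot:** the fingertips are about 110 mm above the deck and the wrist force is near zero. The highest readings, about 17 N vertical and 16 N sideways, came early in the push and look like plate friction near the hinge.
- **Contact point:** the jaws barely spanned the distance, so the first press landed on the plate's inner end, next to the hinge. After that the fingertip slid out along the plate.
- **Other objects:** the bottle, jar, box and both red look-alikes show no sign of having been disturbed.
- **Check that failed:** the network did not find the spare holder in the last top picture. It shows in the last wrist picture in its old place.

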